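# Empty the clamshell fixture and gauge the handle caps

### The arm

A 6-joint arm with a two-finger parallel gripper is mounted at the origin on the work surface. World frame = base frame: x ahead of the robot, y to its left, z up, the work surface at z = 0. Lengths are in m, angles in rad, forces in N, time in s.
With the tool pointing down it reaches from about 0.4 to 0.825 m from the base axis. Payload 7 kg.
Tool frame: the origin (TCP) lies at the very end of the fingers, on their centre line; the grasp point (between the pads) lies 19 mm behind it; x points along the fingers, y is the direction in which the jaws open and shut, and the axes are right-handed (so a half turn about x gives the same grasp; the last joint's range is limited). The gripper opens to 88 mm and grips with 3 to 60 N. Pads are 19 mm wide; open, the fingers measure 130 mm over their backs; the gripper's body (78 mm by 193 mm) begins 47 mm behind the grasp point.
Start: joints at [-0.88, 0.359, 0.012, 0, -1.224, -0.288], TCP at [0.265, -0.621, 0.227] pointing down, gripper open.
Joint ranges: [-3.07, 3.07], [-1.43, 2.12], [-1.02, 1.25], [-3.03, 1.67], [-3.05, -0], [-3.03, 3.03]. Speed limits (rad/s): [2.39, 2.39, 3.01, 3.14, 3.14, 3.14].

### API

Orientations are given as [roll, pitch, yaw] about the fixed x, y, z axes, in that order (R = Rz(yaw) Ry(pitch) Rx(roll)).
In Python, from station import arm gives the robot as it stands.
- The arm moves only by the shell command python3 -m inch 'ROWS' [OPENING] [FORCE]. ROWS is text: rows parted by semicolons, each of 6 numbers parted by spaces: the shift along the world's x, y, z in units of 30 mm (1.0 is 30 mm), then the turn, a rotation vector about the world's x, y, z in units of 5 degrees (1.0 is 5 degrees). In form: dx dy dz wx wy wz; .... A call has 1 to 12 rows; each row shifts and turns the commanded pose from where the row before left it; what a row does not reach is not made up. A row lasts 1/8 s, in which the tool goes at most 62.5 mm and 10.7 degrees, less where a joint would pass 70% of its speed; a pose out of reach is approached as far as the arm can. A call is refused whole if a number of a shift passes 1 or a number of a turn 1, either way. A call with a gripper value outside its range is refused whole. OPENING is the opening, from 0 (shut) to 1 (fully open), set as the call begins (- or left out, the last holds). The fingers move at their own pace and stop on an object; FORCE is the grip in N (left out, the last holds). Time passes only in rows, so rows that do not move let the fingers close. It gives the time, the measured TCP pose, the force and the opening at its end, in the units of the state.
- arm.get_state(): the state, without advancing time (a new reading comes with each control period).
- arm.grab_frame(name): name is "scene" or "top" or "wrist"; returns a dict with "frame" (420x560x3 uint8, red, green, blue), "range_z" (420x560 float32, m along the optical axis (not along the pixel's ray), 0 where there is no reading), "mtx" (3x3 intrinsics, pixels), "pose" (4x4, takes a point from camera to world coordinates). Camera axes: x right, y up, looking along -z (the intrinsics and any distortion apply to the point x, -y, -z); pixel columns grow to the right and rows downward; lengths in m; the calibration is good to about 2 mm. A picture is of the moment at which its call begins.
- arm.job_done(): hands the job in, once; it reports no verdict.
Trained networks look in a picture, given as the dict that the camera call returned (one of the last four; its "shot" number tells which), for a name from the list of things; names that differ only in an ending like _2 or _b are one class to them, and where a whole thing is asked for, a point or a joint stands for the part that bears it (a point fixed in the world has none). Each returns a list of dicts, best first, with "confidence" (0 to 1); they miss things now and then, are a little off and sometimes report something else, mostly with a low value. They report only what shows in the picture. A call takes as long as a camera call. They do not tell look-alikes from the thing itself.
- arm.search_frame(picture, target): "extent" ([centre column, centre row, width, height] as shares, 0 to 1, of the picture: columns of its width, rows of its height, round what is visible of it).
- arm.masks_of(picture, target): "mask" (420x560 bool, what is visible of it) and "extent" ([centre column, centre row, width, height] as shares, 0 to 1, of the picture: columns of its width, rows of its height, round what is visible of it).
- arm.place_of(picture, target): "position" ([column, row] as shares, 0 to 1, of the picture: columns of its width, rows of its height: a listed point, or the origin of a listed thing).
The state is a dict: "t": time; "q": joint angles; "qd": joint speeds; "joint_efforts": joint torques, N m; "eef_pos": TCP position; "ee_rot": TCP orientation; "force": force on the tool from outside, world axes, zero at the start; "moment": the same for the moment, N m; "width": finger opening in m.
Only numpy, scipy, OpenCV 4.12 (cv2) and the standard library are available. Lean on these libraries where they do the work, as an engineer would, in place of code of your own. Each camera call takes 0.05 s, during which the arm holds its last target. There are 200 camera calls.

### The job

Swing the lid of the clamshell fixture past vertical so that it stays open, take out all the steel handle caps and sort them with the go gauge: every cap that fits goes down through the gauge's bore into the catch box below, and every cap that is too big goes into the wooden reject tray. When all are sorted, close the lid fully without letting it slam, and leave the hammer, wrench, cup and jar where they are.

Things in the scene. Friction and masses are not known exactly. Their poses are not given: they have to be found in the camera images.
- fixture: Clamshell fixture, fixed: grey base 140 (x) by 210 mm (y), origin at centre of underside. The caps stand on its floor at z = 30 mm, inside a rim 8 mm high, 6 mm thick. Hinge on its +x side, lid handle on its -x side. Six marked places at x = -33, +33 mm, y = -68, 0, +68 mm; 4 to 6 caps are present, in any of them. Lid: a green shell 140 x 210 mm, 32 mm deep; closed, its top is at z = 73 mm.
- lid (a joint): Lid angle, rad: 0 closed, grows as it opens upward, stop at 1.95 (leaning back past vertical, its top then 0.18 m up). Free-swinging, lightly damped, 0.45 kg: let go below 1.3 it falls shut, above 1.45 it falls open and stays. Open for good: above 1.75; shut: below 0.05; slammed: closing faster than 4 rad/s, as if dropped with the handle over 40 mm above its shut height.
- lid_handle (a point): Middle of the lid's handle: a round steel bar 10 mm thick, 110 mm long, along the fixture's y axis, 36 mm in front of the lid's free edge on two stems 50 mm either side of the middle. Moves with the lid: when shut, 176 mm from the hinge line horizontally, 10 mm above it, 55 mm above the bench. It can turn between the finger pads.
- lid_hinge (a point): Middle of the lid's hinge line, which runs along the fixture's y axis; in the fixture's frame at x = +70 mm, z = 45 mm.
- gauge: Go gauge, fixed: steel plate 110 by 110 mm, 12 mm thick, top at z = 140 mm, with an upright bore 40 mm across in its middle. It closes the top of a catch box of the same outline, 128 mm high inside, barred on its +x side; the only entrance is the bore. A cap let go in the bore drops in by itself. Origin on the bench under the bore. May stand left or right of the fixture, the tray across.
- gauge_bore (a point): Centre of the bore's mouth, level with the top of the gauge plate.
- reject_tray: Open wooden tray fixed to the bench, 200 mm (x) by 140 mm (y), walls 24 mm high and 4 mm thick, floor 4 mm thick. Origin at the centre of its underside.
- cap_a: A plain steel handle cap, a closed round plug 30 mm tall, standing upright, diameter either 36 mm (fits the bore with 2 mm all round) or 44 mm (too big); which of the two is not told by its name or place. Foot bevelled by 2 mm. 0.1 to 0.3 kg. Origin at the centre of its underside, z up along its axis. None if absent from the start.
- cap_b: A plain steel handle cap, a closed round plug 30 mm tall, standing upright, diameter either 36 mm (fits the bore with 2 mm all round) or 44 mm (too big); which of the two is not told by its name or place. Foot bevelled by 2 mm. 0.1 to 0.3 kg. Origin at the centre of its underside, z up along its axis. None if absent from the start.
- cap_c: A plain steel handle cap, a closed round plug 30 mm tall, standing upright, diameter either 36 mm (fits the bore with 2 mm all round) or 44 mm (too big); which of the two is not told by its name or place. Foot bevelled by 2 mm. 0.1 to 0.3 kg. Origin at the centre of its underside, z up along its axis. None if absent from the start.
- cap_d: A plain steel handle cap, a closed round plug 30 mm tall, standing upright, diameter either 36 mm (fits the bore with 2 mm all round) or 44 mm (too big); which of the two is not told by its name or place. Foot bevelled by 2 mm. 0.1 to 0.3 kg. Origin at the centre of its underside, z up along its axis. None if absent from the start.
- cap_e: A plain steel handle cap, a closed round plug 30 mm tall, standing upright, diameter either 36 mm (fits the bore with 2 mm all round) or 44 mm (too big); which of the two is not told by its name or place. Foot bevelled by 2 mm. 0.1 to 0.3 kg. Origin at the centre of its underside, z up along its axis. None if absent from the start.
- cap_f: A plain steel handle cap, a closed round plug 30 mm tall, standing upright, diameter either 36 mm (fits the bore with 2 mm all round) or 44 mm (too big); which of the two is not told by its name or place. Foot bevelled by 2 mm. 0.1 to 0.3 kg. Origin at the centre of its underside, z up along its axis. None if absent from the start.
- hammer: Bystander: a hammer lying beyond the fixture. Leave alone.
- cup: Bystander: a white plastic cup, 70 mm wide, 85 mm tall, standing beyond the fixture. Leave alone.
- jar: Bystander: an amber glass jar, 70 mm wide, 90 mm tall, at the left edge of the work area. Leave alone.
- wrench: Bystander: a steel wrench lying at the right edge of the work area. Leave alone.
There are look-alikes about, which are no part of the job. Of the things that look like the gauge, the middle-sized one is meant.

How it is judged:
On the way, in this order (a step that is already met when the one before it is completed fails the run):
1. the lid rests open, past vertical (value of joint lid above 1.75 rad), for 0.3 s.
2. every cap that fits is in the catch box, every cap too big is in the reject tray, at rest, the lid still open (x of cap_a in the frame of gauge between -0.055 and 0.055 m and y of cap_a in the frame of gauge between -0.055 and 0.055 m and z of cap_a in the frame of gauge between -0.01 and 0.1 m and x of cap_d in the frame of gauge between -0.055 and 0.055 m and y of cap_d in the frame of gauge between -0.055 and 0.055 m and z of cap_d in the frame of gauge between -0.01 and 0.1 m and x of cap_f in the frame of gauge between -0.055 and 0.055 m and y of cap_f in the frame of gauge between -0.055 and 0.055 m and z of cap_f in the frame of gauge between -0.01 and 0.1 m and x of cap_b in the frame of reject_tray between -0.1 and 0.1 m and y of cap_b in the frame of reject_tray between -0.07 and 0.07 m and z of cap_b in the frame of reject_tray between -0.01 and 0.04 m and x of cap_c in the frame of reject_tray between -0.1 and 0.1 m and y of cap_c in the frame of reject_tray between -0.07 and 0.07 m and z of cap_c in the frame of reject_tray between -0.01 and 0.04 m and x of cap_e in the frame of reject_tray between -0.1 and 0.1 m and y of cap_e in the frame of reject_tray between -0.07 and 0.07 m and z of cap_e in the frame of reject_tray between -0.01 and 0.04 m and linear speed of each of cap_a, cap_b, cap_c, cap_d, cap_e, cap_f below 0.03 m/s and value of joint lid above 1.75 rad), for 0.3 s.
At the end, for the whole second after the job is handed in: Every 36 mm cap present lies in the gauge's catch box, wholly below the plate, every 44 mm cap present within the reject tray's walls, all at rest (below 0.03 m/s), and the lid is shut (below 0.05 rad) (x of cap_a in the frame of gauge between -0.055 and 0.055 m and y of cap_a in the frame of gauge between -0.055 and 0.055 m and z of cap_a in the frame of gauge between -0.01 and 0.1 m and x of cap_d in the frame of gauge between -0.055 and 0.055 m and y of cap_d in the frame of gauge between -0.055 and 0.055 m and z of cap_d in the frame of gauge between -0.01 and 0.1 m and x of cap_f in the frame of gauge between -0.055 and 0.055 m and y of cap_f in the frame of gauge between -0.055 and 0.055 m and z of cap_f in the frame of gauge between -0.01 and 0.1 m and x of cap_b in the frame of reject_tray between -0.1 and 0.1 m and y of cap_b in the frame of reject_tray between -0.07 and 0.07 m and z of cap_b in the frame of reject_tray between -0.01 and 0.04 m and x of cap_c in the frame of reject_tray between -0.1 and 0.1 m and y of cap_c in the frame of reject_tray between -0.07 and 0.07 m and z of cap_c in the frame of reject_tray between -0.01 and 0.04 m and x of cap_e in the frame of reject_tray between -0.1 and 0.1 m and y of cap_e in the frame of reject_tray between -0.07 and 0.07 m and z of cap_e in the frame of reject_tray between -0.01 and 0.04 m and linear speed of each of cap_a, cap_b, cap_c, cap_d, cap_e, cap_f below 0.03 m/s and value of joint lid below 0.05 rad); the robot touches nothing.
It fails at once if the lid is slammed (closes faster than 4 rad/s) (velocity of joint lid below -4 rad/s).
It fails at once if the hammer is moved by more than 30 mm (distance of hammer from where it was at the start of the episode above 0.03 m).
It fails at once if the cup is moved by more than 30 mm (distance of cup from where it was at the start of the episode above 0.03 m).
It fails at once if the jar is moved by more than 30 mm (distance of jar from where it was at the start of the episode above 0.03 m).
It fails at once if the wrench is moved by more than 30 mm (distance of wrench from where it was at the start of the episode above 0.03 m).
Of cap_a, cap_b, cap_c, cap_d, cap_e, cap_f only 4 to 6 are there at a start; the rules pass over those that are not, and their reading is None.
At some moment in a run one of cap_a, cap_b, cap_c, cap_d, cap_e, cap_f may be knocked a few centimetres aside while the robot is not near it.
It also fails if it takes over 210 s, if anything falls off the work surface, if the arm or the gripper's body presses on something with over 40 N, if the wrist force passes 120 N, or if a joint passes its speed limit or range.

## Working session

There is one attempt and no reset: what is moved stays moved. The work goes in short steps, Python scripts to look and compute and a shell command to move; the robot and the scene stay as the last step left them, time stands still between calls to the robot, and variables do not carry over. Pictures are saved under pics/ and viewed, about 12 in all and at most 16, crops included, and the job is handed in when it is done.

```bash
ls; mkdir -p pics; cat > h.py <<'E'
import numpy as np, cv2
from station import arm
def shot(n): return arm.grab_frame(n)
def save(p,name,s=1.0,crop=None):
    im=p["frame"][:,:,::-1]
    if crop: im=im[crop[1]:crop[3],crop[0]:crop[2]]
    cv2.imwrite("pics/"+name,cv2.resize(im,None,fx=s,fy=s))
def cloud(p):
    z=p["range_z"]; K=p["mtx"]; v,u=np.mgrid[0:z.shape[0],0:z.shape[1]]
    c=np.stack([(u-K[0,2])/K[0,0]*z,-(v-K[1,2])/K[1,1]*z,-z],-1)
    w=c@p["pose"][:3,:3].T+p["pose"][:3,3]; w[z==0]=np.nan; return w
def ray(p,u,v,h):
    K=p["mtx"]; d=p["pose"][:3,:3]@np.array([(u-K[0,2])/K[0,0],-(v-K[1,2])/K[1,1],-1]); o=p["pose"][:3,3]
    return o+d*(h-o[2])/d[2]
E
python3 - <<'E'
from h import *
a=shot("scene");b=shot("top")
save(a,"s1.png");save(b,"t1.png",1.4)
print(b["pose"],b["mtx"],{k for k in b}, arm.get_state())
for n in ["fixture","gauge","reject_tray","lid_handle","lid_hinge","gauge_bore","jar","wrench","cup","hammer"]:
    for d in arm.place_of(b,n)[:4]:
        u,v=d["position"][0]*560,d["position"][1]*420
        print(n,round(d["confidence"],2),round(u),round(v),ray(b,u,v,{"lid_handle":.055,"gauge_bore":.14,"lid_hinge":.045}.get(n,0)).round(3))
E
```

```text
pics
[[-1.28459760e-02  9.94673039e-01 -1.02276719e-01  3.63372225e-01]
 [-9.99917317e-01 -1.28382338e-02  7.33978175e-04  8.88256425e-04]
 [-5.82984119e-04  1.02277691e-01  9.94755716e-01  1.73860185e+00]
 [ 0.00000000e+00  0.00000000e+00  0.00000000e+00  1.00000000e+00]] [[536.61739451   0.         279.86550735]
 [  0.         536.61739451 211.46248645]
 [  0.           0.           1.        ]] {'shot', 'range_z', 'frame', 'mtx', 'pose'} {'t': 0.1, 'q': array([-8.79863299e-01,  3.59312602e-01,  1.11885043e-02, -2.95211303e-04,
       -1.22412752e+00, -2.88123059e-01]), 'qd': array([ 0.00089211, -0.00010154,  0.00414217,  0.00041411, -0.00077046,
       -0.00018171]), 'joint_efforts': array([-1.14677619e-03, -5.84162092e+01,  2.93754226e+01,  7.01545671e+00,
        1.02279894e-02, -5.04412742e-05]), 'eef_pos': array([ 0.26442334, -0.62058738,  0.22573706]), 'ee_rot': array([1.67049787, 1.5693148 , 2.07320733]), 'force': array([-0.28988903, -0.96093491, -0.49515323]), 'moment': array([ 0.01205333, -0.00016842,  0.01745856]), 'width': 0.08752859402648122}
fixture 0.57 278 207 [0.557 0.006 0.   ]
fixture 0.15 446 230 [ 0.475 -0.539  0.   ]
gauge 0.88 179 189 [0.62  0.328 0.   ]
gauge 0.74 178 293 [0.284 0.33  0.   ]
gauge 0.62 174 232 [0.481 0.344 0.   ]
reject_tray 0.61 384 234 [ 0.463 -0.336  0.   ]
lid_handle 0.57 279 236 [0.458 0.003 0.055]
lid_hinge 0.94 275 183 [0.628 0.014 0.045]
gauge_bore 0.9 166 302 [0.264 0.337 0.14 ]
gauge_bore 0.87 163 228 [0.483 0.349 0.14 ]
gauge_bore 0.72 176 182 [0.622 0.311 0.14 ]
gauge_bore 0.58 273 207 [0.543 0.021 0.14 ]
jar 0.96 115 223 [0.51  0.537 0.   ]
jar 0.43 383 237 [ 0.456 -0.335  0.   ]
wrench 0.62 444 224 [ 0.495 -0.533  0.   ]
wrench 0.4 346 139 [ 0.779 -0.22   0.   ]
cup 0.78 230 143 [0.77  0.161 0.   ]
hammer 0.66 343 139 [ 0.782 -0.212  0.   ]
```

View pics/t1.png

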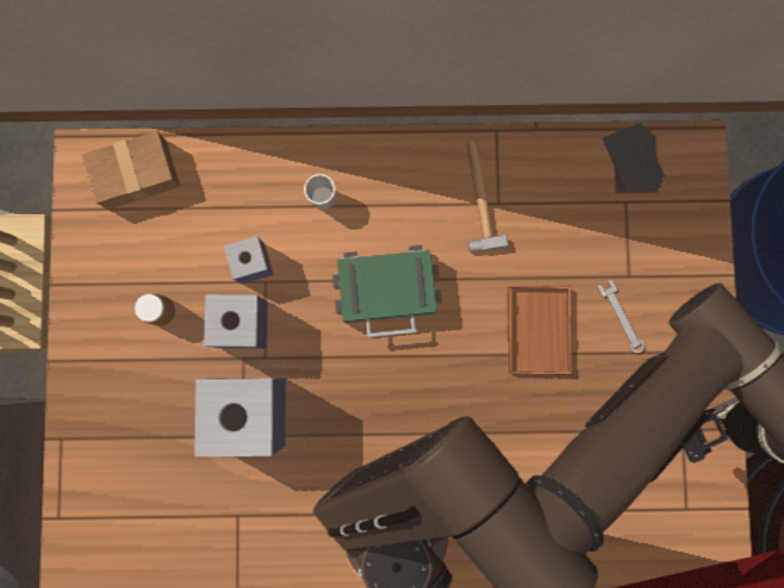

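View pics/s1.png

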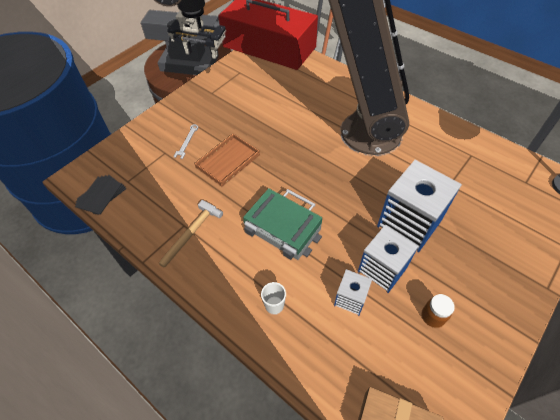

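```bash
python3 - <<'E'
from h import *
b=shot("top"); w=cloud(b)
# lid top and handle, gauges, tray
def rect(m,n):
    P=w[m][:,:2].astype(np.float32); 
    if len(P)<5: print(n,"none");return
    r=cv2.minAreaRect(P); print(n,len(P),np.round(r[0],4),np.round(r[1],4),round(r[2],1),"z",np.nanmedian(w[m][:,2]).round(4))
x,y,z=w[...,0],w[...,1],w[...,2]
rect((z>.065)&(z<.08)&(abs(y)<.15)&(x>.44)&(x<.72),"lidtop")
rect((z>.04)&(z<.064)&(abs(y)<.08)&(x>.40)&(x<.475),"handle")
m=((z>.03)&(y>.24)&(y<.45)&(x>.15)&(x<.75)).astype(np.uint8)
n,l=cv2.connectedComponents(m)
for i in range(1,n):
    if (l==i).sum()>100:
        zz=np.nanmedian(z[l==i]); rect((l==i)&(abs(z-zz)<.006),"g%d"%i)
rect((z>.016)&(z<.03)&(y<-.22)&(y>-.46)&(x>.3)&(x<.62),"tray")
E
```

```text
lidtop 2785 [0.5406 0.0117] [0.18   0.2105] 5.0 z 0.0731
handle 115 [0.4604 0.0036] [0.026 0.107] 1.1 z 0.0581
g1 500 [0.6227 0.3244] [0.0788 0.0775] 16.1 z 0.0975
g2 1115 [0.48   0.3464] [0.1121 0.1084] 89.0 z 0.1395
g3 2483 [0.2792 0.3261] [0.1573 0.1535] 89.9 z 0.1973
tray 323 [ 0.4601 -0.3358] [0.1423 0.1998] 88.6 z 0.0224
```

```bash
cat >> h.py <<'E'
from scipy.spatial.transform import Rotation as Rn
def tool():
    s=arm.get_state(); R=Rn.from_euler("xyz",s["ee_rot"]).as_matrix(); return s,R
def need(p,jawdeg=None,tilt=0.0):
    """units to go to TCP p with tool down and jaw axis (y) at heading jawdeg (mod 180)"""
    s,R=tool(); d=(np.array(p)-s["eef_pos"])/.03
    print("t",round(s["t"],2),"tcp",s["eef_pos"].round(4),"w",round(s["width"],4),"F",s["force"].round(1),"q",s["q"].round(2))
    w=np.zeros(3)
    if jawdeg is not None:
        cur=np.degrees(np.arctan2(R[1,1],R[0,1])); k=round((cur-jawdeg)/180); a=np.radians(jawdeg+180*k)
        y=np.array([np.cos(a),np.sin(a),0]); x=np.array([0,0,-1.]); T=np.stack([x,y,np.cross(x,y)],1)
        w=Rn.from_matrix(T@R.T).as_rotvec(degrees=True)/5
        print("jaw now",cur.round(1),"toolx",R[:,0].round(3))
    print("NEED units",d.round(2),"turn",w.round(2))
E
python3 - <<'E'
from h import *
b=shot("top"); w=cloud(b); f=b["frame"].astype(int)
m=(f[...,1]>f[...,0]+15)&(f[...,1]>f[...,2]+5)&(w[...,2]>.06)&(abs(w[...,1])<.15)
r=cv2.minAreaRect(w[m][:,:2].astype(np.float32)); print(m.sum(),r)
m2=(w[...,2]>.045)&(w[...,2]<.064)&(abs(w[...,1])<.07)&(w[...,0]>.42)&(w[...,0]<.475)
P=w[m2]; 
for yy in np.arange(-.06,.07,.01):
    q=P[abs(P[:,1]-yy)<.005]
    if len(q): print(yy.round(2),len(q),q[:,0].min().round(4),np.median(q[:,0]).round(4),q[:,0].max().round(4),q[:,2].max().round(4))
need([.457,.004,.226],4)
E
```

```text
2559 ((0.5596410632133484, 0.01298452913761139), (0.13869266211986542, 0.20832453668117523), 5.142215728759766)
-0.05 10 0.4551 0.4615 0.4739 0.062
-0.04 12 0.4549 0.4614 0.4742 0.0637
-0.03 9 0.4524 0.4585 0.4615 0.0625
-0.02 12 0.4522 0.4555 0.462 0.0627
-0.01 8 0.4525 0.4556 0.4587 0.0618
0.0 8 0.4496 0.4556 0.4589 0.0634
0.01 9 0.4495 0.4528 0.4592 0.0612
0.02 7 0.4494 0.4527 0.4563 0.0636
0.03 12 0.4466 0.4529 0.4567 0.0619
0.04 9 0.4466 0.4502 0.4567 0.0634
0.05 17 0.447 0.4535 0.4749 0.0634
0.06 8 0.4469 0.4614 0.4723 0.0626
t 0.7 tcp [ 0.2646 -0.621   0.2266] w 0.0876 F [-0.5  0.2 -0.1] q [-0.88  0.36  0.01  0.   -1.22 -0.29]
jaw now 113.1 toolx [ 0. -0. -1.]
NEED units [ 6.410e+00  2.083e+01 -2.000e-02] turn [ 0.    0.   14.18]
```

```bash
python3 -m inch '.3 1 0 0 0 .7;.3 1 0 0 0 .7;.3 1 0 0 0 .7;.3 1 0 0 0 .7;.3 1 0 0 0 .7;.3 1 0 0 0 .7;.3 1 0 0 0 .7;.3 1 0 0 0 .7;.3 1 0 0 0 .7;.3 1 0 0 0 .7' 0.28 && python3 -m inch '.3 1 0 0 0 .7;.3 1 0 0 0 .7;.3 1 0 0 0 .7;.3 1 0 0 0 .7;.3 1 0 0 0 .7;.3 1 0 0 0 .7;.3 1 0 0 0 .7;.3 1 0 0 0 .7;.3 1 0 0 0 .7;.3 1 0 0 0 .7;.3 .8 0 0 0 .3;0 0 0 0 0 0' && python3 - <<'E'
from h import *
need([.454,.0036,.036],5.1)
p=shot("wrist"); save(p,"w1.png")
for d in arm.place_of(p,"lid_handle")[:2]:
    u,v=d["position"][0]*560,d["position"][1]*420; print(d["confidence"],u,v,ray(p,u,v,.055))
E
```

```text
t: 1.95
eef_pos: [0.3548, -0.32, 0.2268]
ee_rot: [-1.409, 1.57, -0.394]
force: [0.7, -0.1, -0.2]
width: 0.0248
t: 3.45
eef_pos: [0.4541, 0.0043, 0.2267]
ee_rot: [-1.347, 1.57, 0.306]
force: [-0.5, -0.5, -1.1]
width: 0.0247
t 3.45 tcp [0.4541 0.0043 0.2267] w 0.0247 F [-0.5 -0.5 -1.1] q [ 0.45 -0.01 -0.45  0.   -1.13 -0.36]
jaw now -175.3 toolx [ 0.  0. -1.]
NEED units [-0.   -0.02 -6.36] turn [-0.    0.    0.08]
0.88 280.784 186.48 [0.4536007  0.00439298 0.055     ]
```

View pics/w1.png

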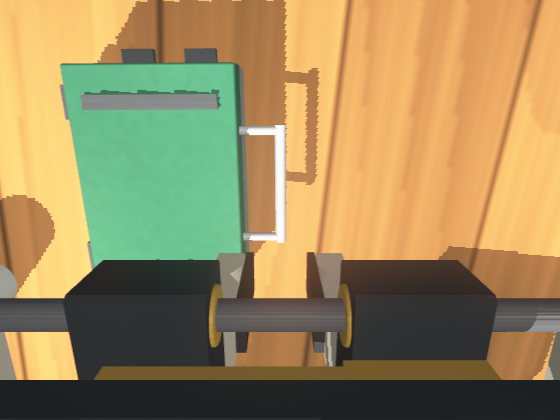

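```bash
python3 -m inch '0 0 -1 0 0 .1;0 0 -1 0 0 0;0 0 -1 0 0 0;0 0 -1 0 0 0;0 0 -1 0 0 0;0 0 -.7 0 0 0;0 0 -.6 0 0 0;0 0 0 0 0 0' 0.22 && python3 -m inch '0 0 0 0 0 0;0 0 0 0 0 0;0 0 0 0 0 0;0 0 0 0 0 0' 0 15 && python3 - <<'E'
from h import *
H=np.array([.6293,.0192]); c=np.array([np.cos(np.radians(5.1)),np.sin(np.radians(5.1))])
s,_=tool(); p0=s["eef_pos"]; print(p0)
f=lambda th:(lambda a:np.r_[H-c*.1763*np.cos(a),.045+.1763*np.sin(a)])(th+.0568)
st=np.linspace(0,1.75,15+1)
prev=f(0)
for t in st[1:]:
    q=f(t); print(round(t,2),((q-prev)/.03).round(2)); prev=q
E
```

```text
t: 4.55
eef_pos: [0.4525, 0.0019, 0.0367]
ee_rot: [1.905, 1.568, -2.72]
force: [0.8, -0.2, 1.2]
width: 0.0193
t: 5.05
eef_pos: [0.4541, 0.003, 0.0383]
ee_rot: [-1.556, 1.57, 0.104]
force: [-0.2, -3.4, 7.6]
width: 0.0096
[0.45405566 0.00300361 0.03833427]
0.12 [0.08 0.01 0.68]
0.23 [0.16 0.01 0.67]
0.35 [0.23 0.02 0.64]
0.47 [0.31 0.03 0.61]
0.58 [0.38 0.03 0.57]
0.7 [0.44 0.04 0.52]
0.82 [0.5  0.04 0.47]
0.93 [0.55 0.05 0.41]
1.05 [0.59 0.05 0.34]
1.17 [0.63 0.06 0.27]
1.28 [0.65 0.06 0.2 ]
1.4 [0.67 0.06 0.12]
1.52 [0.68 0.06 0.04]
1.63 [ 0.68  0.06 -0.04]
1.75 [ 0.67  0.06 -0.12]
```

```bash
python3 -m inch '.08 .01 .68 0 0 0;.16 .01 .67 0 0 0;.23 .02 .64 0 0 0;.31 .03 .61 0 0 0;.38 .03 .57 0 0 0;.44 .04 .52 0 0 0' && python3 -m inch '.5 .04 .47 0 0 0;.55 .05 .41 0 0 0;.59 .05 .34 0 0 0;.63 .06 .27 0 0 0;0 0 0 0 0 0'
```

```text
t: 5.8
eef_pos: [0.4979, 0.0068, 0.148]
ee_rot: [1.555, 1.564, -3.07]
force: [-12.0, 2.6, 6.5]
width: 0.0089
t: 6.42
eef_pos: [0.5711, 0.013, 0.1954]
ee_rot: [-1.87, 1.568, -0.21]
force: [-5.7, 0.4, 12.5]
width: 0.0094
```

```bash
python3 -m inch '.65 .06 .2 0 0 0;.67 .06 .12 0 0 0;.68 .06 .04 0 0 0;.68 .06 -.04 0 0 0;.67 .06 -.12 0 0 0;0 0 0 0 0 0'  && python3 - <<'E'
from h import *
p=shot("scene"); save(p,"s2.png",1.6,(180,80,460,320))
E
```

```text
t: 7.18
eef_pos: [0.6716, 0.0221, 0.1987]
ee_rot: [-2.329, 1.57, -0.669]
force: [1.8, -2.5, 2.1]
width: 0.0093
```

View pics/s2.png

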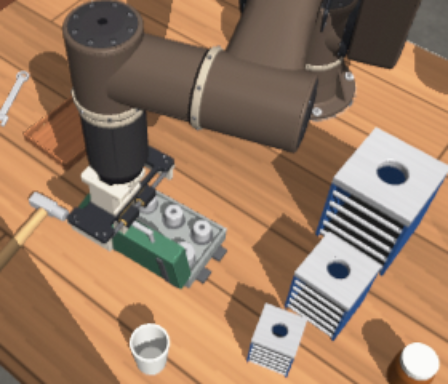

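```bash
python3 -m inch '0 0 0 0 0 0;0 0 0 0 0 0;0 0 .5 0 0 0;0 0 1 0 0 0;0 0 1 0 0 0;0 0 1 0 0 0;-1 .6 .5 0 0 0;-1 .8 .5 0 0 0;-1 .8 .3 0 0 0;-1 .8 0 0 0 0;-.6 .8 0 0 0 0;0 0 0 0 0 0' .4 && python3 - <<'E'
from h import *
need([.53,.13,.33],5.1)
p=shot("wrist"); save(p,"w2.png")
w=cloud(p); z=w[...,2]
m=((z>.052)&(z<.07)&(w[...,0]<.63)).astype(np.uint8); n,l,st,c=cv2.connectedComponentsWithStats(m)
for i in range(1,n):
    if st[i,4]>80:
        P=w[l==i][:,:2].astype(np.float32); (cx,cy),r=cv2.minEnclosingCircle(P)
        K=p["mtx"]; area=st[i,4]*(np.median(p["range_z"][l==i])/K[0,0])**2
        print(np.round([cx,cy,2*r],4),"areaD",round(2*np.sqrt(area/np.pi),4),"z",np.median(z[l==i]).round(4))
E
```

```text
t: 8.72
eef_pos: [0.531, 0.1374, 0.3449]
ee_rot: [-0.989, 1.568, 0.673]
force: [0.2, -1.0, 0.7]
width: 0.0351
t 8.72 tcp [0.531  0.1374 0.3449] w 0.0351 F [ 0.2 -1.   0.7] q [ 0.61  0.09 -0.07 -0.   -1.41 -0.52]
jaw now -174.8 toolx [ 0.002  0.002 -1.   ]
NEED units [-0.03 -0.25 -0.5 ] turn [-0.02  0.02 -0.03]
[ 0.5978 -0.0377  0.0321] areaD 0.0154 z 0.0598
[ 0.5323 -0.0436  0.0319] areaD 0.0158 z 0.0598
[0.5272 0.0099 0.0361] areaD 0.0369 z 0.0606
[0.5869 0.0831 0.044 ] areaD 0.0441 z 0.0605
[0.5216 0.0774 0.0361] areaD 0.0359 z 0.0606
[0.6237 0.0931 0.044 ] areaD 0.0161 z 0.0527
[0.2245 0.2493 0.0449] areaD 0.0201 z 0.0612
[0.5018 0.2902 0.0675] areaD 0.0271 z 0.0608
[0.4714 0.3964 0.0452] areaD 0.0246 z 0.0616
```

View pics/w2.png

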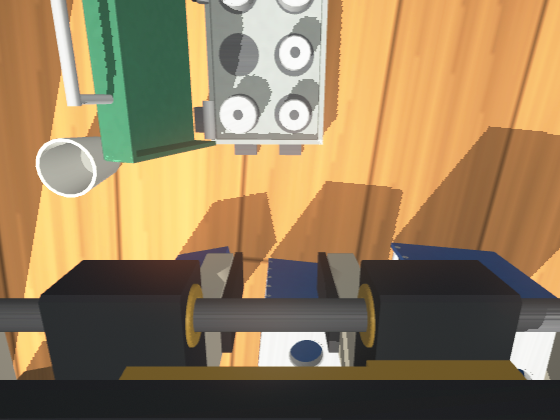

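```bash
cat >> h.py <<'E'
def caps(p):
    w=cloud(p); z=w[...,2]; K=p["mtx"]
    m=((z>.053)&(z<.066)&(w[...,0]<.64)&(w[...,0]>.4)&(abs(w[...,1])<.2)).astype(np.uint8); n,l,st,c=cv2.connectedComponentsWithStats(m)
    for i in range(1,n):
        if st[i,4]>150:
            P=w[l==i]; cx,cy=(np.nanpercentile(P,1,0)+np.nanpercentile(P,99,0))[:2]/2
            area=st[i,4]*(np.median(p["range_z"][l==i])/K[0,0])**2
            d=np.array([cx-.5596,cy-.013]); a=np.radians(5.1); f=np.array([[np.cos(a),np.sin(a)],[-np.sin(a),np.cos(a)]])@d
            u,v=c[i]; rr=ray(p,u,v,.06)
            print("cap box",np.round([cx,cy],4),"ctr",rr[:2].round(4),"areaD",round(2*np.sqrt(area/np.pi),4),"fix",(f*1000).round(0))
E
python3 -m inch '0 -1 0 0 0 0;0 -1 0 0 0 0;0 -1 0 0 0 0;0 0 0 0 0 0' && python3 - <<'E'
from h import *
p=shot("wrist"); print(p["pose"][:3,3], tool()[0]["eef_pos"]); caps(p)
w=cloud(p); m=(w[...,2]>.18)&(w[...,0]>.66)&(w[...,0]<.75); print("high lid",w[m].mean(0),w[m].max(0))
E
```

```text
t: 9.28
eef_pos: [0.5323, 0.0441, 0.3436]
ee_rot: [-2.078, 1.57, -0.421]
force: [0.3, 0.2, 0.1]
width: 0.035
[ 0.53955933 -0.03503703  0.50231752] [0.53242232 0.04495858 0.34340729]
cap box [ 0.5988 -0.0524] ctr [ 0.5988 -0.0527] areaD 0.0448 fix [ 33. -69.]
cap box [ 0.5334 -0.0583] ctr [ 0.5334 -0.0585] areaD 0.0443 fix [-32. -69.]
cap box [0.5273 0.0094] ctr [0.5274 0.0091] areaD 0.0356 fix [-32.  -1.]
cap box [0.5869 0.0825] ctr [0.5869 0.0819] areaD 0.0433 fix [33. 67.]
cap box [0.5216 0.0766] ctr [0.5216 0.0762] areaD 0.0355 fix [-32.  67.]
high lid [0.70104533 0.02134647 0.20536226] [0.71211628 0.11606854 0.21223155]
```

```bash
python3 -m inch '0 0 0 0 0 -1;0 0 0 0 0 -1;0 0 0 0 0 -1;0 0 0 0 0 -1;0 0 0 0 0 -1;0 0 0 0 0 -1;0 0 0 0 0 -1;0 0 0 0 0 -1;0 0 0 0 0 -1' .62 && python3 -m inch '.3 .2 -.5 0 0 -1;.3 .2 -.5 0 0 -1;.3 .2 -.5 0 0 -1;.3 .2 -.5 0 0 -1;.3 .2 -.5 0 0 -1;.3 .2 -.5 0 0 -1;0 0 -.5 0 0 -1;0 0 -.5 0 0 -1;0 0 -.5 0 0 -1;0 0 0 0 0 0' && python3 - <<'E'
from h import *
p=shot("wrist"); print(p["pose"][:3,3]); caps(p)
need([.5869,.082,.045],95.1)
E
```

```text
t: 10.45
eef_pos: [0.5324, 0.0467, 0.343]
ee_rot: [2.489, 1.571, -2.923]
force: [0.2, -0.7, -0.0]
width: 0.0541
t: 11.7
eef_pos: [0.5857, 0.0824, 0.2069]
ee_rot: [-2.848, 1.568, -2.758]
force: [0.1, -0.1, 0.6]
width: 0.0545
[0.507717   0.07526661 0.36576123]
cap box [ 0.5327 -0.0576] ctr [ 0.5323 -0.0572] areaD 0.0451 fix [-33. -68.]
cap box [0.5268 0.0098] ctr [0.5265 0.0099] areaD 0.0362 fix [-33.  -0.]
cap box [0.521  0.0769] ctr [0.5208 0.0769] areaD 0.0357 fix [-33.  67.]
cap box [ 0.5982 -0.0519] ctr [ 0.5974 -0.0513] areaD 0.044 fix [ 33. -68.]
cap box [0.5861 0.0827] ctr [0.5856 0.0826] areaD 0.043 fix [33. 67.]
t 11.75 tcp [0.5862 0.0825 0.2078] w 0.0541 F [ 0.4 -0.1  0.5] q [ 0.47  0.24 -0.2   0.   -1.13 -1.95]
jaw now 95.2 toolx [-0.001 -0.001 -1.   ]
NEED units [ 0.02 -0.02 -5.43] turn [ 0.01 -0.01 -0.02]
```

```bash
python3 -m inch '0 0 -1 0 0 0;0 0 -1 0 0 0;0 0 -1 0 0 0;0 0 -1 0 0 0;0 0 -.7 0 0 0;0 0 -.7 0 0 0;0 0 0 0 0 0' && python3 -m inch '0 0 0 0 0 0;0 0 0 0 0 0;0 0 0 0 0 0;0 0 0 0 0 0' 0 30 && python3 -m inch '0 0 .5 0 0 0;0 0 1 0 0 0;0 0 1 0 0 0;0 0 1 0 0 0;0 0 1 0 0 0;0 0 0 0 0 0' && python3 -c "
from h import *
need([.51,-.336,.16],95.1)"
```

```text
t: 12.62
eef_pos: [0.5859, 0.0822, 0.0453]
ee_rot: [-2.76, 1.569, -2.669]
force: [0.1, -0.0, -0.2]
width: 0.0542
t: 13.12
eef_pos: [0.5872, 0.0827, 0.0473]
ee_rot: [0.246, 1.568, 0.335]
force: [-1.1, 0.7, 5.9]
width: 0.043
t: 13.88
eef_pos: [0.5872, 0.0826, 0.1842]
ee_rot: [0.302, 1.566, 0.391]
force: [0.2, 1.2, -2.4]
width: 0.0427
t 13.88 tcp [0.5872 0.0826 0.1842] w 0.0427 F [ 0.2  1.2 -2.4] q [ 0.47  0.25 -0.24  0.   -1.07 -1.95]
jaw now 95.1 toolx [ 0.004  0.002 -1.   ]
NEED units [ -2.57 -13.95  -0.81] turn [-0.02  0.05  0.  ]
```

```bash
python3 -m inch '-.16 -1 0 0 0 0;-.16 -1 0 0 0 0;-.16 -1 0 0 0 0;-.16 -1 0 0 0 0;-.16 -1 0 0 0 0;-.16 -1 0 0 0 0;-.16 -1 0 0 0 0;-.16 -1 0 0 0 0;-.16 -1 0 0 0 0;-.16 -1 0 0 0 0;-.16 -1 0 0 0 0;-.16 -1 0 0 0 0' && python3 -m inch '-.16 -1 0 0 0 0;-.16 -.95 0 0 0 0;0 0 -1 0 0 0;0 0 -1 0 0 0;0 0 -1 0 0 0;0 0 -1 0 0 0;0 0 -.8 0 0 0;0 0 -.4 0 0 0;0 0 0 0 0 0' && python3 -c "
from h import *
need([.52,-.336,.0225],95.1)"
```

```text
t: 15.38
eef_pos: [0.5274, -0.2784, 0.18]
ee_rot: [2.641, 1.569, 2.729]
force: [0.7, 0.7, -2.7]
width: 0.0428
t: 16.5
eef_pos: [0.5181, -0.336, 0.024]
ee_rot: [2.757, 1.568, 2.846]
force: [0.4, 0.4, -1.2]
width: 0.0425
t 16.5 tcp [ 0.5181 -0.336   0.024 ] w 0.0425 F [ 0.4  0.4 -1.2] q [-0.26  0.46 -0.35 -0.   -0.76 -1.22]
jaw now 95.1 toolx [-0.002  0.001 -1.   ]
NEED units [ 0.06  0.   -0.05] turn [-0.01 -0.03  0.01]
```

```bash
python3 -m inch '0 0 0 0 0 0;0 0 0 0 0 0;0 0 .5 0 0 0;0 0 1 0 0 0;0 0 1 0 0 0;0 0 1 0 0 0;0 0 1 0 0 0;.27 .95 1 0 0 0;.27 .95 .4 0 0 0;.27 .95 0 0 0 0;.27 .95 0 0 0 0' .62 && python3 -m inch '.27 .95 0 0 0 0;.27 .95 0 0 0 0;.27 .95 0 0 0 0;.27 .95 0 0 0 0;.27 .95 0 0 0 0;.27 .95 0 0 0 0;0 0 0 0 0 0' && python3 -c "
from h import *
p=shot('wrist'); caps(p)
need([.598,-.052,.045],95.1)"
```

```text
t: 17.88
eef_pos: [0.5518, -0.2214, 0.2041]
ee_rot: [-0.214, 1.568, -0.125]
force: [0.6, 0.1, -0.3]
width: 0.0541
t: 18.75
eef_pos: [0.6006, -0.0497, 0.2036]
ee_rot: [0.08, 1.569, 0.171]
force: [-0.3, -0.7, -0.3]
width: 0.0543
cap box [ 0.5328 -0.0587] ctr [ 0.5325 -0.0586] areaD 0.0438 fix [-33. -69.]
cap box [0.5269 0.0086] ctr [0.5267 0.0085] areaD 0.0362 fix [-33.  -1.]
cap box [0.5211 0.076 ] ctr [0.5208 0.0754] areaD 0.0372 fix [-33.  66.]
cap box [ 0.5982 -0.0527] ctr [ 0.5977 -0.0528] areaD 0.043 fix [ 33. -69.]
cap box [0.6273 0.1198] ctr [0.6257 0.1187] areaD 0.0158 fix [ 77. 100.]
t 18.8 tcp [ 0.6002 -0.0506  0.2033] w 0.0538 F [-0.3 -0.8 -0.1] q [ 0.24  0.26 -0.19  0.   -1.12 -1.72]
jaw now 95.2 toolx [ 0.002  0.    -1.   ]
NEED units [-0.07 -0.05 -5.28] turn [-0.    0.02 -0.01]
```

Descend, grip, lift, carry to the tray at (0.46, -0.336).

```bash
python3 -m inch '-.07 -.06 -1 0 0 0;0 0 -1 0 0 0;0 0 -1 0 0 0;0 0 -1 0 0 0;0 0 -.7 0 0 0;0 0 -.55 0 0 0;0 0 0 0 0 0' && python3 -m inch '0 0 0 0 0 0;0 0 0 0 0 0;0 0 0 0 0 0;0 0 0 0 0 0;0 0 .5 0 0 0;0 0 1 0 0 0;0 0 1 0 0 0;0 0 1 0 0 0;0 0 1 0 0 0;0 0 0 0 0 0' 0 30  && python3 -c "
from h import *
need([.46,-.336,.0235],95.1)"
```

```text
t: 19.68
eef_pos: [0.5972, -0.0537, 0.0438]
ee_rot: [-3.036, 1.569, -2.948]
force: [0.4, -0.2, -0.2]
width: 0.0541
t: 20.92
eef_pos: [0.5992, -0.0529, 0.1829]
ee_rot: [0.062, 1.566, 0.151]
force: [0.2, -0.2, -2.5]
width: 0.0429
t 20.93 tcp [ 0.5992 -0.0529  0.1829] w 0.0429 F [ 0.2 -0.2 -2.5] q [ 0.24  0.27 -0.22  0.   -1.08 -1.72]
jaw now 95.1 toolx [ 0.005  0.001 -1.   ]
NEED units [-4.64 -9.44 -5.31] turn [-0.01  0.06  0.  ]
```

```bash
python3 -m inch '-.46 -.94 0 0 0 0;-.46 -.94 0 0 0 0;-.46 -.94 0 0 0 0;-.46 -.94 0 0 0 0;-.46 -.94 0 0 0 0;-.46 -.94 0 0 0 0;-.46 -.94 0 0 0 0;-.46 -.94 0 0 0 0;-.46 -.94 0 0 0 0;-.46 -.94 0 0 0 0;0 0 0 0 0 0' && python3 -m inch '0 0 -1 0 0 0;0 0 -1 0 0 0;0 0 -1 0 0 0;0 0 -1 0 0 0;0 0 -.8 0 0 0;0 0 -.4 0 0 0;0 0 0 0 0 0' && python3 -c "
from h import *
need([.46,-.336,.0235],95.1)"
```

```text
t: 22.3
eef_pos: [0.4582, -0.3361, 0.1787]
ee_rot: [2.587, 1.569, 2.673]
force: [-0.6, 0.5, -1.1]
width: 0.0429
t: 23.18
eef_pos: [0.4595, -0.3346, 0.0228]
ee_rot: [2.732, 1.569, 2.821]
force: [0.1, 0.3, -0.9]
width: 0.0429
t 23.18 tcp [ 0.4595 -0.3346  0.0228] w 0.0429 F [ 0.1  0.3 -0.9] q [-0.29  0.4  -0.46 -0.   -0.71 -1.2 ]
jaw now 95.1 toolx [-0.002  0.001 -1.   ]
NEED units [ 0.02 -0.05  0.02] turn [-0.01 -0.02  0.  ]
```

```bash
python3 -m inch '0 0 0 0 0 0;0 0 0 0 0 0;0 0 .5 0 0 0;0 0 1 0 0 0;0 0 1 0 0 0;0 0 1 0 0 0;0 0 1 0 0 0;.25 .93 1 0 0 0;.25 .93 .4 0 0 0;.25 .93 0 0 0 0;.25 .93 0 0 0 0' .57 && python3 -m inch '.25 .93 0 0 0 0;.25 .93 0 0 0 0;.25 .93 0 0 0 0;.25 .93 0 0 0 0;.25 .93 0 0 0 0;.25 .93 0 0 0 0;0 0 0 0 0 0' && python3 -c "
from h import *
p=shot('wrist'); caps(p)
need([.533,-.058,.045],95.1)"
```

```text
t: 24.55
eef_pos: [0.4901, -0.2227, 0.2025]
ee_rot: [-0.213, 1.568, -0.125]
force: [0.6, -0.6, 0.7]
width: 0.0498
t: 25.42
eef_pos: [0.5354, -0.0547, 0.202]
ee_rot: [0.131, 1.569, 0.222]
force: [-0.9, 0.1, 0.3]
width: 0.05
cap box [ 0.5324 -0.0585] ctr [ 0.5319 -0.0586] areaD 0.0431 fix [-33. -69.]
cap box [0.5267 0.0085] ctr [0.5261 0.0084] areaD 0.0356 fix [-33.  -2.]
cap box [0.5205 0.076 ] ctr [0.5201 0.0752] areaD 0.0363 fix [-33.  66.]
t 25.48 tcp [ 0.5351 -0.0555  0.2017] w 0.0498 F [-0.8 -1.  -0. ] q [ 0.26  0.15 -0.33  0.   -1.09 -1.74]
jaw now 95.2 toolx [ 0.001  0.    -1.   ]
NEED units [-0.07 -0.08 -5.22] turn [-0.    0.02 -0.01]
```

```bash
python3 -m inch '-.08 -.09 -1 0 0 0;0 0 -1 0 0 0;0 0 -1 0 0 0;0 0 -1 0 0 0;0 0 -.7 0 0 0;0 0 -.5 0 0 0;0 0 0 0 0 0' && python3 -m inch '0 0 0 0 0 0;0 0 0 0 0 0;0 0 0 0 0 0;0 0 0 0 0 0;0 0 .5 0 0 0;0 0 1 0 0 0;0 0 1 0 0 0;0 0 1 0 0 0;0 0 1 0 0 0;0 0 0 0 0 0' 0 30  && python3 -c "
from h import *
need([.402,-.336,.0235],95.1)"
```

```text
t: 26.35
eef_pos: [0.5319, -0.0593, 0.044]
ee_rot: [-2.968, 1.569, -2.88]
force: [0.0, 0.2, 0.4]
width: 0.0499
t: 27.6
eef_pos: [0.5337, -0.0585, 0.1826]
ee_rot: [0.099, 1.566, 0.188]
force: [-0.1, 0.0, -2.5]
width: 0.0427
t 27.6 tcp [ 0.5337 -0.0585  0.1826] w 0.0427 F [-0.1  0.  -2.5] q [ 0.26  0.16 -0.36  0.   -1.04 -1.74]
jaw now 95.1 toolx [ 0.005  0.001 -1.   ]
NEED units [-4.39 -9.25 -5.3 ] turn [-0.01  0.06  0.  ]
```

```bash
python3 -m inch '-.44 -.92 0 0 0 0;-.44 -.92 0 0 0 0;-.44 -.92 0 0 0 0;-.44 -.92 0 0 0 0;-.44 -.92 0 0 0 0;-.44 -.92 0 0 0 0;-.44 -.92 0 0 0 0;-.44 -.92 0 0 0 0;-.44 -.92 0 0 0 0;-.44 -.92 0 0 0 0;0 0 0 0 0 0' && python3 -m inch '0 0 -1 0 0 0;0 0 -1 0 0 0;0 0 -1 0 0 0;0 0 -1 0 0 0;0 0 -.8 0 0 0;0 0 -.4 0 0 0;0 0 0 0 0 0' && python3 -c "
from h import *
need([.402,-.336,.0235],95.1)"
```

```text
t: 28.98
eef_pos: [0.3989, -0.3357, 0.1787]
ee_rot: [2.553, 1.569, 2.639]
force: [-0.5, -0.0, -2.1]
width: 0.0429
t: 29.85
eef_pos: [0.4001, -0.3343, 0.0229]
ee_rot: [2.701, 1.569, 2.79]
force: [-0.5, 0.2, -1.4]
width: 0.0429
t 29.85 tcp [ 0.4001 -0.3343  0.0229] w 0.0429 F [-0.5  0.2 -1.4] q [-0.32  0.34 -0.57 -0.   -0.67 -1.16]
jaw now 95.1 toolx [-0.002  0.001 -1.   ]
NEED units [ 0.06 -0.06  0.02] turn [-0.01 -0.02  0.  ]
```

```bash
python3 -m inch '0 0 0 0 0 0;0 0 0 0 0 0;0 0 .5 0 0 0;0 0 1 0 0 0;0 0 1 0 0 0;0 0 1 0 0 0;0 0 1 0 0 0;.35 .95 1 0 0 0;.35 .95 .4 0 0 0;.35 .95 0 0 0 0;.35 .95 0 0 0 0' .52 && python3 -m inch '.35 .95 0 0 0 0;.35 .95 0 0 0 0;.35 .95 0 0 0 0;.35 .95 0 0 0 0;.35 .95 0 0 0 0;.35 .95 0 0 0 0;.35 .95 0 0 0 0;.35 .95 0 0 0 0;0 0 0 0 0 0' && python3 -c "
from h import *
p=shot('wrist'); caps(p)
need([.5267,.0085,.045],95.1)"
```

```text
t: 31.22
eef_pos: [0.4428, -0.22, 0.2024]
ee_rot: [-0.2, 1.568, -0.112]
force: [-0.2, -0.3, 0.3]
width: 0.0457
t: 32.35
eef_pos: [0.5271, 0.0087, 0.2019]
ee_rot: [0.212, 1.569, 0.303]
force: [0.0, -0.9, 0.0]
width: 0.0452
cap box [0.5266 0.0092] ctr [0.526  0.0091] areaD 0.0354 fix [-33.  -1.]
cap box [0.5204 0.0765] ctr [0.52  0.076] areaD 0.0357 fix [-33.  67.]
t 32.4 tcp [0.5266 0.0078 0.2016] w 0.0456 F [-0.5 -0.3  0.1] q [ 0.39  0.13 -0.35  0.   -1.09 -1.87]
jaw now 95.2 toolx [ 0.001  0.    -1.   ]
NEED units [ 0.    0.02 -5.22] turn [-0.    0.01 -0.01]
```

```bash
python3 -m inch '0 .03 -1 0 0 0;0 0 -1 0 0 0;0 0 -1 0 0 0;0 0 -1 0 0 0;0 0 -.7 0 0 0;0 0 -.46 0 0 0;0 0 0 0 0 0' && python3 -m inch '0 0 0 0 0 0;0 0 0 0 0 0;0 0 0 0 0 0;0 0 0 0 0 0' 0 30  && python3 -m inch '0 0 1 0 0 0;0 0 1 0 0 0;0 0 1 0 0 0;0 0 1 0 0 0;0 0 1 0 0 0;0 0 1 0 0 0;0 0 .3 0 0 0;.2 1 0 0 0 0;.2 1 0 0 0 0;.2 1 0 0 0 0;.2 1 0 0 0 0;.2 1 0 0 0 0' && python3 -m inch '0 1 0 0 0 0;0 1 0 0 0 0;0 1 0 0 0 0;0 1 0 0 0 0;0 1 0 0 0 0;0 1 0 0 0 0;0 .3 0 0 0 0;0 0 0 0 0 0' && python3 -c "
from h import *
p=shot('wrist'); save(p,'w3.png')
for d in arm.place_of(p,'gauge_bore')[:3]:
    u,v=d['position'][0]*560,d['position'][1]*420; print(d['confidence'],u,v,ray(p,u,v,.14))
need([.482,.347,.17],95.1)"
```

```text
t: 33.28
eef_pos: [0.526, 0.0076, 0.0454]
ee_rot: [-2.836, 1.57, -2.748]
force: [-0.9, 0.1, -0.3]
width: 0.0456
t: 33.78
eef_pos: [0.5272, 0.0083, 0.0466]
ee_rot: [0.087, 1.569, 0.176]
force: [-1.1, 0.6, 7.0]
width: 0.0347
t: 35.28
eef_pos: [0.5558, 0.1589, 0.2331]
ee_rot: [-2.909, 1.569, -2.821]
force: [0.6, 0.6, -1.8]
width: 0.035
t: 36.28
eef_pos: [0.5563, 0.3479, 0.2342]
ee_rot: [-2.428, 1.57, -2.338]
force: [0.7, 0.1, -2.3]
width: 0.0347
0.7 290.91999999999996 101.682 [0.48023985 0.34814964 0.14      ]
t 36.38 tcp [0.5564 0.3467 0.2346] w 0.0354 F [ 0.1 -0.6 -2.6] q [ 0.85  0.32 -0.02 -0.   -1.23 -2.34]
jaw now 95.1 toolx [-0. -0. -1.]
NEED units [-2.48  0.01 -2.15] turn [ 0.   -0.    0.01]
```

View pics/w3.png

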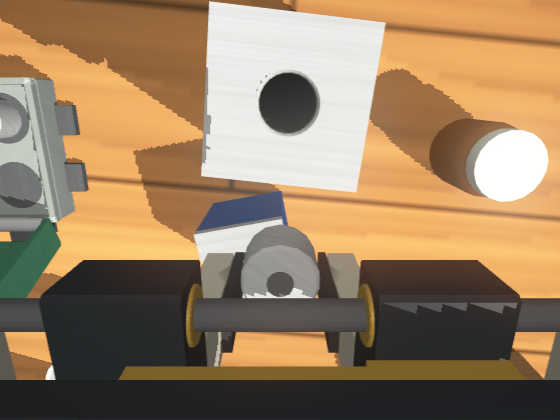

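```bash
cat >> h.py <<'E'
def bore(p,u0,v0):
    g=cv2.cvtColor(p["frame"],cv2.COLOR_RGB2GRAY); m=(g<130).astype(np.uint8)
    n,l,st,c=cv2.connectedComponentsWithStats(m); i=l[int(v0),int(u0)]
    cs,_=cv2.findContours((l==i).astype(np.uint8),cv2.RETR_EXTERNAL,cv2.CHAIN_APPROX_NONE)
    P=cs[0][:,0,:].astype(float); W=np.array([ray(p,u,v,.14)[:2] for u,v in P]); 
    (cx,cy),r=cv2.minEnclosingCircle(W.astype(np.float32))
    A=np.c_[2*W,np.ones(len(W))]; s=np.linalg.lstsq(A,(W**2).sum(1),rcond=None)[0]
    print("bore fit",s[:2].round(4),"D",round(2*np.sqrt(s[2]+s[0]**2+s[1]**2),4),"enc",round(cx,4),round(cy,4),round(2*r,4),st[i])
E
python3 -c "
from h import *
p=shot('wrist'); bore(p,290,101)
p=shot('top'); bore(p,164,229)
w=cloud(shot('wrist')); z=w[...,2]; m=(abs(z-.14)<.005)&(abs(w[...,0]-.48)<.08)&(abs(w[...,1]-.347)<.08)
print(cv2.minAreaRect(w[m][:,:2].astype(np.float32)),np.median(z[m]))
need([.481,.3475,.17],95.1)
"
```

```text
bore fit [0.4814 0.3463] D 0.0384 enc 0.4813 0.3464 0.0394 [ 261   72   59   61 2804]
bore fit [0.4809 0.3459] D 0.0383 enc 0.4813 0.3457 0.0414 [158 222  13  14 148]
((0.4814811944961548, 0.34590113162994385), (0.11045940220355988, 0.11030959337949753), 88.87238311767578) 0.1405886491977687
t 36.52 tcp [0.5566 0.3464 0.235 ] w 0.0348 F [ 0.6  0.3 -2. ] q [ 0.85  0.32 -0.02  0.   -1.23 -2.34]
jaw now 95.0 toolx [ 0.  0. -1.]
NEED units [-2.52  0.04 -2.17] turn [-0.    0.    0.01]
```

```bash
python3 -m inch '-.8 0 0 0 0 0;-.8 0 0 0 0 0;-.6 0 -.5 0 0 0;-.28 0 -.8 0 0 0;0 0 -.8 0 0 0;0 0 0 0 0 0;0 0 0 0 0 0' && python3 -c "
from h import *
for i in range(3): need([.482,.346,.145],95.1); shot('wrist')"
```

```text
t: 37.4
eef_pos: [0.4828, 0.3472, 0.1728]
ee_rot: [0.454, 1.569, 0.542]
force: [-0.1, 1.1, -1.6]
width: 0.035
t 37.4 tcp [0.4828 0.3472 0.1728] w 0.035 F [-0.1  1.1 -1.6] q [ 0.95  0.27 -0.25  0.   -1.05 -2.43]
jaw now 95.1 toolx [ 0.001  0.001 -1.   ]
NEED units [-0.03 -0.04 -0.93] turn [-0.01  0.01  0.01]
t 37.45 tcp [0.4829 0.3474 0.173 ] w 0.0346 F [ 1.3 -0.1 -1.9] q [ 0.95  0.27 -0.25  0.   -1.05 -2.44]
jaw now 95.1 toolx [ 0.001  0.001 -1.   ]
NEED units [-0.03 -0.05 -0.93] turn [-0.01  0.02  0.01]
t 37.5 tcp [0.4828 0.3475 0.173 ] w 0.0347 F [-0.8 -0.1 -1.6] q [ 0.95  0.27 -0.25  0.   -1.05 -2.43]
jaw now 95.1 toolx [ 0.001  0.001 -1.   ]
NEED units [-0.03 -0.05 -0.93] turn [-0.02  0.02  0.01]
```

```bash
python3 -m inch '-.03 -.05 -.2 0 0 0;0 0 -.2 0 0 0;0 0 -.15 0 0 0;0 0 0 0 0 0' && python3 -m inch '0 0 -.15 0 0 0;0 0 0 0 0 0' && python3 -m inch '0 0 -.15 0 0 0;0 0 -.1 0 0 0;0 0 0 0 0 0'
```

```text
t: 38.05
eef_pos: [0.481, 0.3454, 0.1545]
ee_rot: [-2.329, 1.57, -2.24]
force: [-0.3, -0.2, -2.7]
width: 0.0351
t: 38.3
eef_pos: [0.481, 0.3455, 0.1503]
ee_rot: [-2.386, 1.57, -2.297]
force: [0.1, 0.5, -1.7]
width: 0.0345
t: 38.67
eef_pos: [0.481, 0.3455, 0.1428]
ee_rot: [-2.39, 1.57, -2.302]
force: [1.4, 0.4, -1.6]
width: 0.0348
```

```bash
python3 -m inch '0 0 0 0 0 0;0 0 0 0 0 0;0 0 0 0 0 0;0 0 .5 0 0 0;0 0 1 0 0 0;.8 0 1 0 0 0;.8 0 .5 0 0 0;.9 0 0 0 0 0;0 0 0 0 0 0' .52 && python3 -c "
from h import *
p=shot('wrist'); save(p,'w4.png')
w=cloud(p); z=w[...,2]; m=(np.hypot(w[...,0]-.481,w[...,1]-.346)<.017); print('bore z',np.nanmedian(z[m]), np.nanmax(z[m]))
need([.52,.0765,.2],95.1)"
```

```text
t: 39.8
eef_pos: [0.5575, 0.3455, 0.2338]
ee_rot: [0.334, 1.57, 0.421]
force: [-0.6, 0.5, -0.4]
width: 0.0457
bore z 0.03465784085885765 0.03748550490109542
t 39.85 tcp [0.5566 0.3454 0.2336] w 0.0455 F [-0.4 -0.4  0.6] q [ 0.85  0.32 -0.03  0.   -1.22 -2.34]
jaw now 95.0 toolx [ 0.  0. -1.]
NEED units [-1.22 -8.96 -1.12] turn [-0.    0.    0.02]
```

View pics/w4.png

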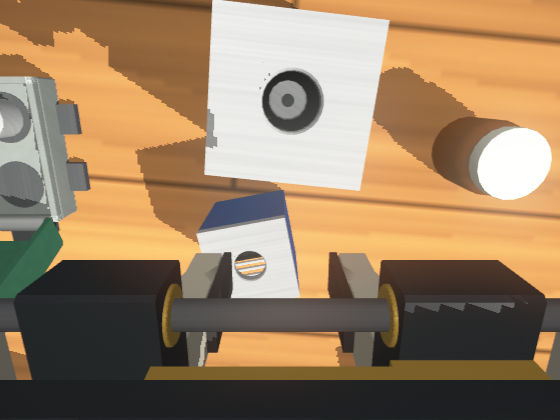

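```bash
python3 -m inch '-.14 -1 0 0 0 0;-.14 -1 0 0 0 0;-.14 -1 0 0 0 0;-.14 -1 0 0 0 0;-.14 -1 -.2 0 0 0;-.14 -1 -.3 0 0 0;-.14 -1 -.3 0 0 0;-.14 -1 -.3 0 0 0;-.1 -.95 0 0 0 0;0 0 0 0 0 0;0 0 0 0 0 0' && python3 -c "
from h import *
p=shot('wrist'); caps(p)
for i in range(2): need([.5212,.0765,.0455],95.1); shot('wrist')"
```

```text
t: 41.22
eef_pos: [0.5196, 0.0771, 0.2006]
ee_rot: [0.416, 1.57, 0.504]
force: [0.5, -0.9, 0.1]
width: 0.0453
cap box [0.5204 0.0768] ctr [0.5199 0.0767] areaD 0.0354 fix [-33.  67.]
t 41.27 tcp [0.5197 0.0775 0.2005] w 0.0459 F [-0.9 -1.4 -0.4] q [ 0.52  0.13 -0.35  0.   -1.08 -2.  ]
jaw now 95.1 toolx [ 0.001  0.    -1.   ]
NEED units [ 0.05 -0.03 -5.17] turn [-0.    0.01  0.  ]
t 41.33 tcp [0.5197 0.0776 0.2004] w 0.0457 F [ 0.1 -0.2 -0.1] q [ 0.52  0.13 -0.35  0.   -1.08 -2.  ]
jaw now 95.1 toolx [ 0.  0. -1.]
NEED units [ 0.05 -0.04 -5.16] turn [-0.    0.01 -0.  ]
```

```bash
python3 -m inch '.05 -.03 -1 0 0 0;0 0 -1 0 0 0;0 0 -1 0 0 0;0 0 -1 0 0 0;0 0 -.7 0 0 0;0 0 -.46 0 0 0;0 0 0 0 0 0' && python3 -m inch '0 0 0 0 0 0;0 0 0 0 0 0;0 0 0 0 0 0;0 0 0 0 0 0' 0 30  && python3 -m inch '0 0 1 0 0 0;0 0 1 0 0 0;0 0 1 0 0 0;0 0 1 0 0 0;0 0 1 0 0 0;-.14 1 0 0 0 0;-.14 1 0 0 0 0;-.14 1 0 0 0 0;-.14 1 0 0 0 0;-.14 1 0 0 0 0;-.14 1 0 0 0 0;-.14 1 0 0 0 0' && python3 -m inch '-.14 1 0 0 0 0;-.14 .95 0 0 0 0;0 0 0 0 0 0;0 0 0 0 0 0' && python3 -c "
from h import *
for i in range(3): need([.482,.346,.172],95.1); shot('wrist')"
```

```text
t: 42.25
eef_pos: [0.5207, 0.0763, 0.0446]
ee_rot: [-2.708, 1.569, -2.619]
force: [-0.2, 0.5, 0.2]
width: 0.0453
t: 42.75
eef_pos: [0.5218, 0.0767, 0.0462]
ee_rot: [0.37, 1.569, 0.459]
force: [-1.3, 2.5, 5.6]
width: 0.0348
t: 44.25
eef_pos: [0.4909, 0.2866, 0.1947]
ee_rot: [-2.592, 1.569, -2.504]
force: [0.6, -0.6, -1.5]
width: 0.035
t: 44.75
eef_pos: [0.483, 0.3445, 0.1949]
ee_rot: [-2.401, 1.57, -2.312]
force: [-0.9, -0.4, -3.1]
width: 0.0343
t 44.75 tcp [0.483  0.3445 0.1949] w 0.0343 F [-0.9 -0.4 -3.1] q [ 0.95  0.25 -0.22 -0.   -1.1  -2.43]
jaw now 95.1 toolx [-0.001 -0.001 -1.   ]
NEED units [-0.03  0.05 -0.76] turn [ 0.01 -0.01  0.  ]
t 44.8 tcp [0.4831 0.3442 0.1951] w 0.035 F [-0.8 -0.2 -2.3] q [ 0.95  0.25 -0.22 -0.   -1.1  -2.43]
jaw now 95.1 toolx [-0.001 -0.001 -1.   ]
NEED units [-0.04  0.06 -0.77] turn [ 0.01 -0.01  0.01]
t 44.85 tcp [0.4832 0.3441 0.1952] w 0.0348 F [-1.2  0.3 -1.4] q [ 0.95  0.25 -0.22 -0.   -1.1  -2.43]
jaw now 95.1 toolx [-0. -0. -1.]
NEED units [-0.04  0.06 -0.77] turn [ 0.   -0.    0.01]
```

```bash
python3 -m inch '-.04 .06 -.4 0 0 0;0 0 -.4 0 0 0;0 0 -.2 0 0 0;0 0 0 0 0 0;0 0 0 0 0 0' && python3 -m inch '0 0 -.2 0 0 0;0 0 -.15 0 0 0;0 0 0 0 0 0' && python3 -m inch '0 0 -.15 0 0 0;0 0 0 0 0 0'
```

```text
t: 45.52
eef_pos: [0.4823, 0.3467, 0.1656]
ee_rot: [0.272, 1.57, 0.361]
force: [-0.5, 0.3, -2.2]
width: 0.0349
t: 45.9
eef_pos: [0.4818, 0.3463, 0.1543]
ee_rot: [-2.401, 1.57, -2.312]
force: [-0.3, 0.8, -2.2]
width: 0.0347
t: 46.15
eef_pos: [0.4819, 0.3464, 0.15]
ee_rot: [-2.456, 1.57, -2.367]
force: [-0.5, -0.2, -1.9]
width: 0.0349
```

Bottom 6 mm inside with no contact; go a bit deeper, release, back off and check.

```bash
python3 -m inch '0 0 -.15 0 0 0;0 0 -.1 0 0 0;0 0 0 0 0 0' && python3 -m inch '0 0 0 0 0 0;0 0 0 0 0 0;0 0 0 0 0 0;0 0 .5 0 0 0;0 0 1 0 0 0;.8 0 1 0 0 0;.8 -.8 .5 0 0 0;.9 -.8 0 0 0 0;0 -.8 0 0 0 0;0 -.8 0 0 0 0' .52 && python3 -c "
from h import *
p=shot('wrist'); save(p,'w5.png')
w=cloud(p); z=w[...,2]; m=(np.hypot(w[...,0]-.481,w[...,1]-.346)<.017); print('bore z',np.nanmedian(z[m]), np.nanmax(z[m]))
caps(p); t=cloud(shot('top')); 
m=(t[...,2]>.028)&(t[...,2]<.045)&(t[...,1]<-.26)&(t[...,1]>-.41)&(t[...,0]>.36)&(t[...,0]<.56)
n,l,st,c=cv2.connectedComponentsWithStats(m.astype(np.uint8))
for i in range(1,n):
  if st[i,4]>20: print('tray cap',t[l==i].mean(0).round(3),st[i,4])
m=(t[...,2]>.19)&(t[...,0]>.66)&(t[...,0]<.75)&(abs(t[...,1])<.08); print('handle',np.median(t[m],0).round(4))
need([.702,.0255,.3],5.1)"
```

```text
t: 46.52
eef_pos: [0.4819, 0.3464, 0.1425]
ee_rot: [-2.402, 1.57, -2.314]
force: [-0.7, -0.3, -1.0]
width: 0.0348
t: 47.78
eef_pos: [0.5567, 0.2492, 0.2333]
ee_rot: [1.143, 1.571, 1.232]
force: [0.4, -0.2, -0.0]
width: 0.0454
bore z 0.06460859363785737 0.06742565174525617
cap box [0.6273 0.1214] ctr [0.6252 0.1226] areaD 0.014 fix [ 77. 102.]
tray cap [ 0.52  -0.335  0.035] 138
tray cap [ 0.461 -0.333  0.034] 139
tray cap [ 0.402 -0.333  0.034] 139
handle [0.7026 0.0261 0.2088]
t 47.88 tcp [0.5564 0.2481 0.2336] w 0.0454 F [ 0.1 -1.1  0.2] q [ 0.74  0.25 -0.13  0.   -1.19 -2.22]
jaw now 95.0 toolx [ 0.  0. -1.]
NEED units [ 4.85 -7.42  2.21] turn [  0.     0.   -17.98]
```

View pics/w5.png

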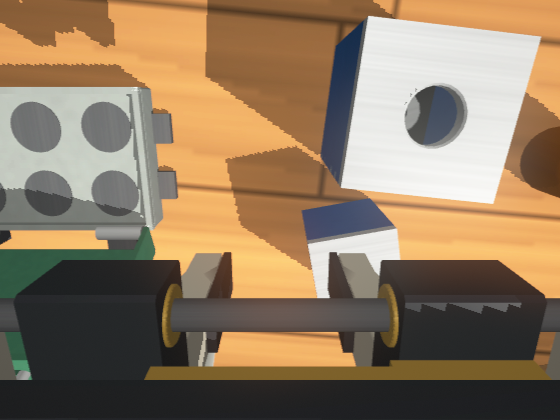

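```bash
python3 -m inch '0 -.4 .3 0 0 1;0 -.4 .3 0 0 1;0 -.4 .3 0 0 1;0 -.4 .3 0 0 1;0 -.4 .3 0 0 1;0 -.4 .3 0 0 1;0 -.4 .3 0 0 1;.4 -.4 .3 0 0 1;.4 -.4 0 0 0 1' .28 && python3 -m inch '.4 -.4 0 0 0 1;.4 -.4 0 0 0 1;.4 -.4 0 0 0 1;.5 -.4 0 0 0 1;.5 -.4 0 0 0 1;.5 -.4 0 0 0 1;.5 -.4 0 0 0 1;.6 -.4 0 0 0 1;.68 -.2 0 0 0 1;0 0 0 0 0 0;0 0 0 0 0 0' && python3 -c "
from h import *
p=shot('wrist'); save(p,'w6.png')
w=cloud(p); z=w[...,2]; m=(z>.195)&(z<.22)&(abs(w[...,1]-.02)<.04)&(abs(w[...,0]-.7)<.05); print('bar',np.median(w[m],0).round(4),m.sum(),w[m].max(0),w[m].min(0))
need([.7036,.0258,.189],185.1)"
```

```text
t: 49.0
eef_pos: [0.581, 0.1424, 0.3064]
ee_rot: [-0.406, 1.569, 0.472]
force: [0.2, 0.3, 0.4]
width: 0.0247
t: 50.38
eef_pos: [0.7149, 0.0408, 0.3049]
ee_rot: [1.248, 1.571, 2.907]
force: [0.0, -0.1, 0.3]
width: 0.0245
bar [0.7049 0.0173 0.2096] 1517 [0.71289276 0.05994572 0.21208063] [ 0.69609698 -0.01996893  0.20418112]
t 50.42 tcp [0.7148 0.0409 0.3052] w 0.0246 F [-0.5 -0.   0.1] q [ 0.33  0.4   0.24 -0.   -1.42 -0.24]
jaw now -174.9 toolx [ 0.  0. -1.]
NEED units [-0.37 -0.5  -3.87] turn [-0.    0.    0.01]
```

View pics/w6.png

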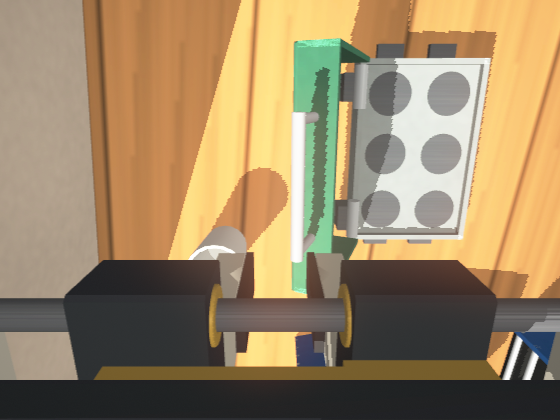

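```bash
python3 -m inch '-.36 -.5 -.5 0 0 0;0 0 -.8 0 0 0;0 0 -.8 0 0 0;0 0 -.6 0 0 0;0 0 -.6 0 0 0;0 0 -.5 0 0 0;0 0 0 0 0 0' && python3 -m inch '0 0 0 0 0 0;0 0 0 0 0 0;0 0 0 0 0 0;0 0 0 0 0 0' 0 25 && python3 - <<'E'
from h import *
need([.704,.0258,.189],185.1)
H=np.array([.6293,.0192]); c=np.array([np.cos(np.radians(5.1)),np.sin(np.radians(5.1))])
f=lambda th:(lambda a:np.r_[H-c*.1763*np.cos(a),.045+.1763*np.sin(a)])(th+.0568)
prev=f(1.95)
for t in np.linspace(1.95,0,19)[1:]:
    q=f(t); print(round(t,2),*((q-prev)/.03).round(2)); prev=q
E
```

```text
t: 51.3
eef_pos: [0.704, 0.0255, 0.1894]
ee_rot: [1.708, 1.568, -2.916]
force: [-0.8, 0.5, 0.7]
width: 0.0244
t: 51.8
eef_pos: [0.7035, 0.0254, 0.1917]
ee_rot: [1.559, 1.569, -3.065]
force: [-4.6, 1.1, 3.6]
width: 0.0091
t 51.8 tcp [0.7035 0.0254 0.1917] w 0.0091 F [-4.6  1.1  3.6] q [ 0.31  0.43  0.04 -0.   -1.18 -0.22]
jaw now -174.9 toolx [-0.002 -0.    -1.   ]
NEED units [ 0.02  0.01 -0.09] turn [ 0.   -0.02  0.01]
1.84 -0.59 -0.05 0.24
1.73 -0.61 -0.05 0.17
1.62 -0.63 -0.06 0.1
1.52 -0.63 -0.06 0.04
1.41 -0.63 -0.06 -0.03
1.3 -0.63 -0.06 -0.1
1.19 -0.61 -0.05 -0.17
1.08 -0.59 -0.05 -0.23
0.97 -0.56 -0.05 -0.3
0.87 -0.53 -0.05 -0.36
0.76 -0.48 -0.04 -0.41
0.65 -0.44 -0.04 -0.46
0.54 -0.38 -0.03 -0.51
0.43 -0.33 -0.03 -0.54
0.32 -0.27 -0.02 -0.58
0.22 -0.2 -0.02 -0.6
0.11 -0.14 -0.01 -0.62
0.0 -0.07 -0.01 -0.63
```

```bash
python3 -m inch '-.59 -.05 .24 0 0 0;-.61 -.05 .17 0 0 0;-.63 -.06 .1 0 0 0;-.63 -.06 .04 0 0 0;-.63 -.06 -.03 0 0 0;-.63 -.06 -.1 0 0 0;0 0 0 0 0 0' && python3 -m inch '-.61 -.05 -.17 0 0 0;-.59 -.05 -.23 0 0 0;-.56 -.05 -.3 0 0 0;-.53 -.05 -.36 0 0 0;-.48 -.04 -.41 0 0 0;-.44 -.04 -.46 0 0 0;0 0 0 0 0 0' && python3 -c "
from h import *
need([.4540,.0036,.038],185.1)"
```

```text
t: 52.68
eef_pos: [0.592, 0.0157, 0.2051]
ee_rot: [-1.119, 1.568, 0.541]
force: [-0.4, 3.9, 3.8]
width: 0.009
t: 53.55
eef_pos: [0.4958, 0.0072, 0.1453]
ee_rot: [0.876, 1.57, 2.536]
force: [-2.7, 4.5, 1.7]
width: 0.0088
t 53.55 tcp [0.4958 0.0072 0.1453] w 0.0088 F [-2.7  4.5  1.7] q [ 0.41  0.14 -0.49 -0.   -0.95 -0.32]
jaw now -174.9 toolx [-0.001  0.001 -1.   ]
NEED units [-1.39 -0.12 -3.58] turn [-0.01 -0.01  0.  ]
```

```bash
python3 -m inch '-.38 -.03 -.51 0 0 0;-.33 -.03 -.54 0 0 0;-.27 -.02 -.58 0 0 0;-.2 -.02 -.6 0 0 0;0 0 0 0 0 0' && python3 -m inch '-.14 -.01 -.4 0 0 0;0 0 -.22 0 0 0;-.07 -.01 -.3 0 0 0;0 0 -.3 0 0 0;0 0 0 0 0 0;0 0 0 0 0 0'
```

```text
t: 54.18
eef_pos: [0.4607, 0.004, 0.0783]
ee_rot: [1.689, 1.568, -2.935]
force: [-4.7, 5.6, -0.7]
width: 0.0088
t: 54.92
eef_pos: [0.4543, 0.0034, 0.0419]
ee_rot: [1.627, 1.568, -2.998]
force: [-5.8, 6.5, -1.7]
width: 0.0093
```

```bash
python3 -m inch '0 0 -.06 0 0 0;0 0 0 0 0 0' && python3 -m inch '0 0 0 0 0 0;0 0 0 0 0 0;0 0 0 0 0 0;0 0 .5 0 0 0;0 0 1 0 0 0;0 0 1 0 0 0;0 0 1 0 0 0;0 0 1 0 0 0;-.3 -.8 1 0 0 0;-.3 -1 1 0 0 0;-.3 -1 0 0 0 0;0 0 0 0 0 0' .22 && python3 -m inch '0 -1 0 0 0 0;0 -1 0 0 0 0;0 -1 0 0 0 0;0 -1 0 0 0 0;0 -1 0 0 0 0;0 0 0 0 0 0;0 0 0 0 0 0' && python3 - <<'E'
from h import *
b=shot("top"); save(b,"t2.png",1.4); t=cloud(b); f=b["frame"].astype(int)
m=(f[...,1]>f[...,0]+15)&(f[...,1]>f[...,2]+5)&(t[...,2]>.05)&(abs(t[...,1])<.15); P=t[m]
A=np.c_[P[:,:2]-[.56,.013],np.ones(len(P))]; print("lid plane",np.linalg.lstsq(A,P[:,2],rcond=None)[0].round(4),m.sum())
m=(t[...,2]>.028)&(t[...,2]<.045)&(t[...,1]<-.26)&(t[...,1]>-.41)&(t[...,0]>.36)&(t[...,0]<.56)
n,l,st,c=cv2.connectedComponentsWithStats(m.astype(np.uint8))
for i in range(1,n):
  if st[i,4]>20: print('tray cap',t[l==i].mean(0).round(3),st[i,4])
m=np.hypot(t[...,0]-.4814,t[...,1]-.346)<.014; print("bore z",np.nanmedian(t[...,2][m]))
need([.45,-.2,.2])
E
```

```text
t: 55.18
eef_pos: [0.4541, 0.0034, 0.0401]
ee_rot: [1.611, 1.568, -3.013]
force: [-7.1, 5.9, -1.0]
width: 0.0089
t: 56.68
eef_pos: [0.4276, -0.082, 0.2359]
ee_rot: [-1.503, 1.57, 0.155]
force: [0.6, 0.7, -0.5]
width: 0.0195
t: 57.55
eef_pos: [0.4281, -0.2303, 0.235]
ee_rot: [1.205, 1.57, 2.864]
force: [-0.2, -0.4, -0.4]
width: 0.0192
lid plane [-0.1856 -0.0538  0.0789] 1714
bore z 0.033918333115157684
t 57.6 tcp [ 0.4282 -0.2301  0.2351] w 0.0191 F [-0.1  0.1 -0.9] q [-0.09  0.04 -0.38 -0.   -1.16  0.18]
NEED units [ 0.73  1.   -1.17] turn [0. 0. 0.]
```

View pics/t2.png

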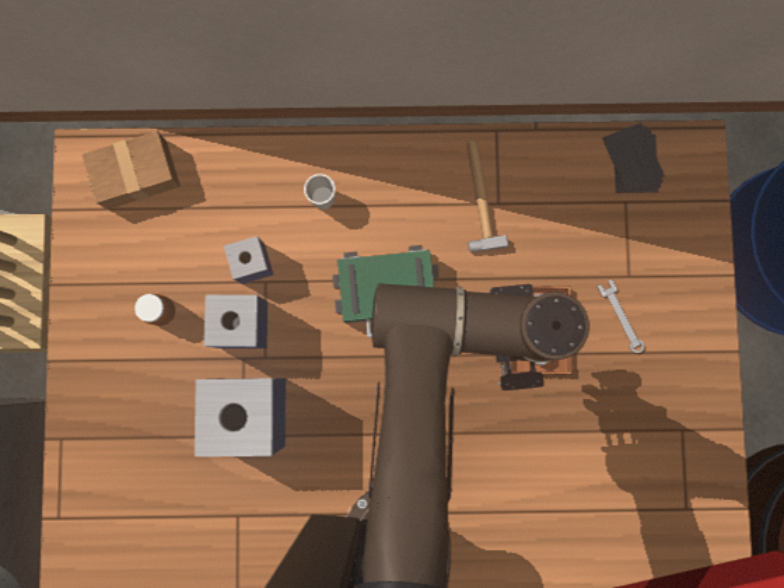

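```bash
python3 -m inch '-.3 -1 0 0 0 0;-.3 -1 0 0 0 0;-.3 -1 0 0 0 0;-.3 -1 0 0 0 0;-.3 -1 0 0 0 0;-.3 -1 0 0 0 0;-.3 -1 0 0 0 0;-.3 -1 0 0 0 0;-.3 -1 0 0 0 0;-.3 -1 0 0 0 0;-.3 -1 0 0 0 0;-.3 -1 0 0 0 0' && python3 - <<'E'
from h import *
b=shot("top"); t=cloud(b); f=b["frame"].astype(int)
m=(f[...,1]>f[...,0]+15)&(f[...,1]>f[...,2]+5)&(t[...,2]>.06)&(t[...,2]<.09)&(abs(t[...,1])<.15); P=t[m]
A=np.c_[P[:,:2]-[.56,.013],np.ones(len(P))]; print("lid plane",np.linalg.lstsq(A,P[:,2],rcond=None)[0].round(4),m.sum())
m=(t[...,2]>.028)&(t[...,2]<.045)&(t[...,1]<-.26)&(t[...,1]>-.41)&(t[...,0]>.36)&(t[...,0]<.56)
n,l,st,c=cv2.connectedComponentsWithStats(m.astype(np.uint8))
for i in range(1,n):
  if st[i,4]>20: print('tray cap',t[l==i].mean(0).round(3),st[i,4])
m=np.hypot(t[...,0]-.4814,t[...,1]-.346)<.014; print("bore z",np.nanpercentile(t[...,2][m],[5,25,50,75,95]).round(3))
u,v=164,229; im=b["frame"][v-40:v+40,u-50:u+50,::-1]; im2=b["frame"][190:300,330:450,::-1]
cv2.imwrite("pics/z.png",cv2.hconcat([cv2.resize(im,(400,320),interpolation=2),cv2.resize(im2,(350,320))]))
E
```

```text
t: 59.1
eef_pos: [0.3208, -0.5908, 0.2354]
ee_rot: [-2.292, 1.571, -0.632]
force: [-0.6, -0.1, -0.2]
width: 0.0191
lid plane [-0.0006 -0.0007  0.0732] 2564
tray cap [ 0.519 -0.335  0.034] 139
tray cap [ 0.461 -0.334  0.034] 144
tray cap [ 0.401 -0.334  0.035] 144
bore z [0.027 0.03  0.035 0.036 0.04 ]
```

View pics/z.png

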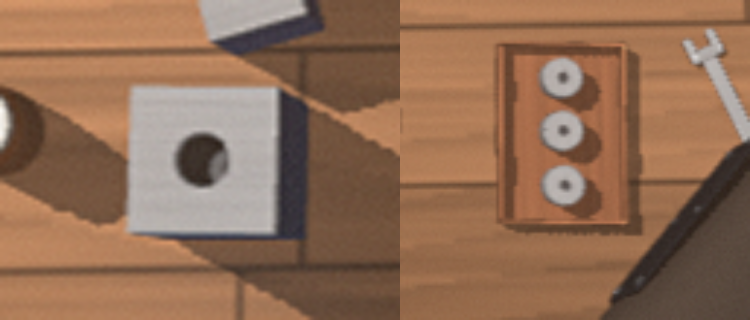

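```bash
python3 - <<'E'
from h import *
p=shot("scene"); save(p,"s3.png",4,(330,210,460,330))
E
```

```text
(no output)
```

View pics/s3.png

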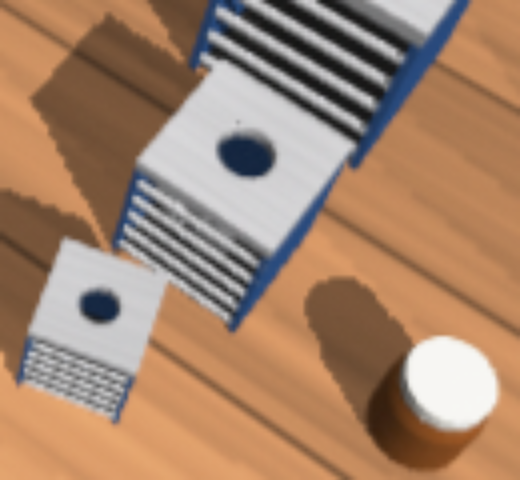

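```bash
python3 - <<'E'
from h import *
for n in ("scene","top"):
    w=cloud(shot(n)); a=np.radians(-1.1); d=w-[.4814,.346,0]
    m=(abs(d[...,0])<.042)&(abs(d[...,1])<.042)&(w[...,2]<.125)
    for q in sorted(w[m].round(3).tolist(),key=lambda q:q[2])[::max(1,m.sum()//30)]: print(n,q)
E
```

```text
scene [0.493, 0.329, 0.001]
scene [0.469, 0.364, 0.002]
scene [0.523, 0.362, 0.002]
scene [0.48, 0.367, 0.003]
scene [0.494, 0.382, 0.003]
scene [0.472, 0.362, 0.004]
scene [0.519, 0.331, 0.004]
scene [0.507, 0.355, 0.004]
scene [0.509, 0.374, 0.004]
scene [0.496, 0.323, 0.005]
scene [0.521, 0.313, 0.005]
scene [0.496, 0.355, 0.005]
scene [0.523, 0.347, 0.005]
scene [0.521, 0.36, 0.005]
scene [0.497, 0.305, 0.006]
scene [0.511, 0.325, 0.006]
scene [0.495, 0.372, 0.006]
scene [0.5, 0.336, 0.007]
scene [0.474, 0.384, 0.007]
scene [0.501, 0.382, 0.007]
scene [0.499, 0.353, 0.008]
scene [0.514, 0.304, 0.009]
scene [0.51, 0.387, 0.009]
scene [0.487, 0.33, 0.014]
scene [0.495, 0.357, 0.026]
scene [0.494, 0.356, 0.03]
scene [0.483, 0.355, 0.034]
scene [0.497, 0.339, 0.035]
scene [0.488, 0.337, 0.037]
scene [0.502, 0.323, 0.043]
scene [0.505, 0.316, 0.052]
scene [0.501, 0.308, 0.061]
top [0.504, 0.388, -0.008]
top [0.51, 0.377, -0.004]
top [0.483, 0.38, -0.002]
top [0.483, 0.383, -0.001]
top [0.48, 0.376, 0.0]
top [0.499, 0.373, 0.001]
top [0.493, 0.38, 0.001]
top [0.473, 0.37, 0.001]
top [0.493, 0.373, 0.002]
top [0.477, 0.373, 0.002]
top [0.499, 0.369, 0.003]
top [0.473, 0.376, 0.003]
top [0.493, 0.385, 0.004]
top [0.473, 0.379, 0.004]
top [0.506, 0.382, 0.005]
top [0.489, 0.379, 0.005]
top [0.505, 0.369, 0.006]
top [0.489, 0.385, 0.006]
top [0.506, 0.385, 0.007]
top [0.499, 0.362, 0.007]
top [0.489, 0.372, 0.007]
top [0.505, 0.378, 0.008]
top [0.496, 0.368, 0.008]
top [0.499, 0.381, 0.009]
top [0.476, 0.374, 0.01]
top [0.476, 0.383, 0.012]
top [0.473, 0.38, 0.013]
top [0.481, 0.361, 0.027]
top [0.49, 0.354, 0.031]
top [0.49, 0.35, 0.032]
top [0.484, 0.35, 0.032]
top [0.478, 0.353, 0.033]
top [0.487, 0.353, 0.036]
top [0.481, 0.353, 0.036]
top [0.493, 0.356, 0.037]
top [0.471, 0.359, 0.037]
top [0.484, 0.355, 0.039]
top [0.486, 0.357, 0.045]
```

```bash
python3 -c "
from h import *
print(arm.job_done(), arm.get_state()['t'])"
```

```text
the job is handed in; nothing more can be done
the job is handed in; nothing more can be done
```

The job is done and handed in at about 60 s of robot time. I opened the lid by its handle until it rested at its stop. Five caps were present: the two 36 mm caps went down through the bore of the middle-sized gauge, and the three 44 mm caps went into the reject tray. I then brought the lid down under grip, at about 1 rad/s.

**Last checks**
- **Lid:** its top is flat at z = 73.2 mm, which matches shut.
- **Tray:** three caps stand at x ≈ 0.40, 0.46 and 0.52 m, y ≈ -0.334 m, in the same places as when they were put down.
- **Fixture:** all six marked places were seen empty before I closed the lid.
- **Bystanders:** the jar, cup, hammer and wrench look unmoved in the top picture; I compared by eye and did not measure them.
- **Robot:** the arm stood clear of everything when I handed in.

**Less certain:** the caps in the catch box can only be seen in part.
- **Position:** right after the second drop the two were stacked, with the upper one's top at 65 mm. Later readings show one cap with its top near 34 mm, and something at 43–61 mm beside it on the -y side. I take that to be the second cap leaning there, still inside the box and well below the plate.
- **At rest:** I did not measure the speed of these caps.

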